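# Put four mixed-up power-supply parts back into their own trays

## Robot

A 7-joint arm with a two-finger parallel gripper is mounted at the origin on the work surface. World frame = base frame: x ahead of the robot, y to its left, z up, the work surface at z = 0. Lengths are in m, angles in rad, forces in N, time in s.
With the tool pointing down it reaches from about 0.4 to 0.875 m from the base axis. Payload 19.3 kg.
Tool frame: the origin (TCP) lies midway between the tips of the shut fingers; the grasp point (between the pads) lies bot.pinch_z behind it (bot.pinch_z is the distance from the TCP to the grasp point, in m); z points along the fingers, y is the line along which they close (so a half turn about z gives the same grasp; the last joint's range is limited). The gripper opens to 85 mm and grips with 20 to 120 N. Pads are 22 mm wide; open, the fingers measure 114 mm over their backs; the gripper's body (76 mm by 85 mm) begins 54 mm behind the grasp point. The pads swing forward as they close: fully open they stand 13 mm farther back than shut.
Start: joints at [1.207, 0.521, -0.036, 1.599, 0.021, 1.021, -0.113], TCP at [0.181, -0.598, 0.231] pointing down, gripper open.
Joint ranges: [-2.91, 2.91], [-0.3, 2.13], [-1.5, 1.42], [0.17, 2.43], [-1.26, 4.41], [0.16, 1.93], [-2.52, 2.52]. Speed limits (rad/s): [1.89, 1.89, 2.39, 2.39, 3.01, 3.01, 3.01].

## Interface

Orientations are given as [roll, pitch, yaw] about the fixed x, y, z axes, in that order (R = Rz(yaw) Ry(pitch) Rx(roll)).
In Python, from workcell import readout, grab_frame, camera_info, workorder, bot gives the robot as it stands. The module is installed in compiled form; this text tells all that it offers.
- The arm moves only by the tool drive_tool, never from a script. Its argument "targets" is a list of rows, each an object of numbers: "dx", "dy", "dz": the shift along the tool's x, y, z as a fraction of full scale; "yaw": the turn about the tool's z as a fraction of full scale; "fingers": the closure, from 0 (fully open) to 1 (shut). In form: [{"dx": .., "dy": .., "dz": .., "yaw": .., "fingers": ..}, ...]. A call has 1 to 20 rows; each row shifts and turns the commanded pose from where the row before left it, along the tool's axes as they then stand; what a row does not reach is not made up. Full scale, the value 1, is 0.1 m for a shift and 90 degrees for a turn. A row lasts 1/10 s, in which the tool goes at most 50 mm and 8.59 degrees, less where a joint would pass 70% of its speed; a pose out of reach is approached as far as the arm can. A call with a number of a shift or a turn outside -1 to 1 is refused whole. A call with a gripper value outside its range is refused whole. The fingers move at their own pace and stop on an object; "squeeze" is the grip in N (left out, the last holds). Time passes only in rows, so rows that do not move let the fingers close. It gives the time, the measured TCP pose, the force, the opening and the grip force at its end, in the units of the state.
- readout.observe(): the state, without advancing time (a new reading comes with each control period).
- grab_frame(name): name is "side" or "top" or "wrist"; returns the picture (384x512x3 uint8, blue, green, red); there is no depth.
- camera_info(name): a dict with "fx", "fy", "cx", "cy" (pixels), "T" (4x4, takes a point from camera to world coordinates); the wrist camera has in their place "hand_eye" (4x4, takes a point from camera to tool coordinates, whose origin is the TCP and whose axes are the flange's). Camera axes: x right, y up, looking along -z (the intrinsics and any distortion apply to the point x, -y, -z); pixel columns grow to the right and rows downward; lengths in m; the calibration is good to about 2 mm. A picture is of the moment at which its call begins: read the wrist's pose just before it. camera_info takes no time and is no camera call.
- workorder.job_done(): hands the job in; it is judged then, once.
The state is a dict: "clock": time; "qpos": joint angles; "qd": joint speeds; "joint_efforts": joint torques, N m; "position": TCP position; "tool_rot": TCP orientation; "force": force on the tool from outside, world axes, zero at the start; "moment": the same for the moment, N m; "grip_width": finger opening in m; "finger_force": force on a finger pad.
Only numpy, scipy, OpenCV 4.12 (cv2) and the standard library are available. Lean on these libraries where they do the work, as an engineer would, in place of code of your own. Each camera call takes 0.05 s, during which the arm holds its last target. There are 200 camera calls.

## Task

Each of the four parts salvaged from the power-supply board lies in another part's tray: change them round so that the capacitor stands in the middle of the round tray, the heat sink in the middle of the oblong tray, the transformer in the middle of the square tray and the ring choke in the middle of the six-sided tray, all upright as they are now. The empty rubber pad is free to park a part on the way; the parts must never be set on the bare bench. Set each one down gently, without dropping it.

Things in the scene. Friction and masses are not known exactly. Their poses are not given: they have to be found in the camera images.
- capacitor: Large electrolytic capacitor: a plain upright cylinder, black sleeve with a bare aluminium top, 35 mm in diameter, 45 mm high, about 60 g. Origin: centre of its underside; z up. Starts upright within 9 mm of the middle of another part's tray.
- heatsink: Heat sink of bare aluminium: an oblong base 60 mm long (its x) by 32 mm wide (its y) and 6 mm thick with five upright fins running along x, 32 mm high over all; the two outer fins are flush with the base's long sides, so it can be gripped across y. About 90 g. Origin: centre of its underside; z up. Starts upright within 9 mm of the middle of another part's tray.
- transformer: Small ferrite transformer: a dark core bar 44 mm (its x) by 14 mm, 34 mm high, through a yellow-taped winding 28 mm (x) by 36 mm (y), its sides 4 to 30 mm over the underside (grip there, across y), on a black foot 34 by 36 mm. About 110 g. Origin: centre of its underside; z up. Starts upright within 9 mm of the middle of another part's tray.
- choke: Ring choke lying flat: a dark ring wound with copper wire, 47 mm in outer diameter, hole 20 mm (about 16 mm inside the wire), 24 mm high, about 80 g. Origin: centre of its underside; z up. Starts upright within 9 mm of the middle of another part's tray.
- tray_round: The capacitor's tray: the round one, 100 mm outside diameter. Fixed to the bench; blue plastic, floor 8 mm above the bench, rim 14 mm above the bench (6 mm over the floor), walls 4 mm thick. Origin: centre of its underside, on the bench (z = 0); z up.
- tray_long: The heat sink's tray: the oblong one, 120 mm (its x) by 82 mm (its y) outside. Fixed to the bench; blue plastic, floor 8 mm above the bench, rim 14 mm above the bench (6 mm over the floor), walls 4 mm thick. Origin: centre of its underside, on the bench (z = 0); z up.
- tray_square: The transformer's tray: the square one, 98 mm by 98 mm outside. Fixed to the bench; blue plastic, floor 8 mm above the bench, rim 14 mm above the bench (6 mm over the floor), walls 4 mm thick. Origin: centre of its underside, on the bench (z = 0); z up.
- tray_hex: The choke's tray: the six-sided one, 100 mm across flats outside (one pair of flats faces along its x). Fixed to the bench; blue plastic, floor 8 mm above the bench, rim 14 mm above the bench (6 mm over the floor), walls 4 mm thick. Origin: centre of its underside, on the bench (z = 0); z up.
- pad: The spare pad: a flat rimless square of black rubber, 90 mm by 90 mm, 8 mm thick, empty at the start, fixed to the bench. Origin: centre of its underside, on the bench (z = 0); z up.

How it is judged:
At the end, for the whole second after the job is handed in: Capacitor in the round tray, heat sink in the oblong tray, transformer in the square tray and choke in the six-sided tray: each within 15 mm of its tray's centre, resting on the tray's floor (underside 5 to 11.5 mm over the bench), upright within 0.1 rad, at rest (under 0.03 m/s) (horizontal distance between capacitor and tray_round below 0.015 m and height (world z) of capacitor between 0.005 and 0.0115 m and angle between each of capacitor, heatsink, transformer, choke's own z axis and vertical below 0.1 rad and linear speed of each of capacitor, heatsink, transformer, choke below 0.03 m/s and horizontal distance between heatsink and tray_long below 0.015 m and height (world z) of heatsink between 0.005 and 0.0115 m and horizontal distance between transformer and tray_square below 0.015 m and height (world z) of transformer between 0.005 and 0.0115 m and horizontal distance between choke and tray_hex below 0.015 m and height (world z) of choke between 0.005 and 0.0115 m); the robot touches nothing.
It fails at once if a part touches down on the bare bench (its underside comes below 3.5 mm over the bench) (height (world z) of any of capacitor, heatsink, transformer, choke below 0.0035 m).
It fails at once if a part is dropped: untouched by the fingers it moves faster than 0.6 m/s (a fall of about 18 mm) ((contact force between the fingers and capacitor below 0.01 N and linear speed of capacitor above 0.6 m/s) or (contact force between the fingers and heatsink below 0.01 N and linear speed of heatsink above 0.6 m/s) or (contact force between the fingers and transformer below 0.01 N and linear speed of transformer above 0.6 m/s) or (contact force between the fingers and choke below 0.01 N and linear speed of choke above 0.6 m/s)).
It also fails if it takes over 144 s, if anything falls off the work surface, if the arm or the gripper's body presses on something with over 40 N, if the wrist force passes 120 N, or if a joint passes its speed limit or range.

## Working session

There is one attempt and no reset: what is moved stays moved. The work goes in short steps, Python scripts to look and compute and a tool call to move; the robot and the scene stay as the last step left them, time stands still between calls to the robot, and variables do not carry over. Pictures are saved under pics/ and viewed, at most 14 in all, crops included, and the job is handed in when it is done.

Besides the shell and the picture viewer there is one more tool, called after ">>>" as name([rows], argument=value, ...), one row to a line, values as JSON. drive_tool: Moves the arm, as the interface text tells. Shift numbers are shares of 0.1 m and turn numbers shares of 90 degrees, none past 1 either way. Its arguments: {"type":"object","properties":{"targets":{"type":"array","items":{"type":"object","properties":{"dx":{"type":"number","minimum":-1,"maximum":1},"dy":{"type":"number","minimum":-1,"maximum":1},"dz":{"type":"number","minimum":-1,"maximum":1},"yaw":{"type":"number","minimum":-1,"maximum":1},"fingers":{"type":"number"}}}},"squeeze":{"type":"number"}},"required":["targets"]}

```bash
mkdir -p pics; python3 - <<'E'
from workcell import readout, grab_frame, camera_info, bot
import cv2
s=readout.observe(); print(s['clock'],s['position'],s['tool_rot'],s['grip_width'],bot.pinch_z)
for n in ['top','side','wrist']:
    cv2.imwrite(f'pics/{n}0.png',grab_frame(n)); print(n,camera_info(n))
E
```

```text
0.0 [ 0.18087515 -0.59791939  0.2307335 ] [-3.14049032e+00  8.51329600e-05  2.93806262e-01] 0.08567530864805205 0.0187
top {'fx': 448.52311246949887, 'fy': 448.52311246949887, 'cx': 259.0505237000329, 'cy': 190.56964860923554, 'T': array([[-0.01581044,  0.99837604, -0.05472944,  0.48809851],
       [-0.99928102, -0.01389092,  0.03527738,  0.02049635],
       [ 0.03445985,  0.05524785,  0.99787785,  0.85402177],
       [ 0.        ,  0.        ,  0.        ,  1.        ]])}
side {'fx': 470.6431990365425, 'fy': 470.6431990365425, 'cx': 252.12912703601648, 'cy': 193.60717746484775, 'T': array([[-0.78516008,  0.32492471, -0.52720735,  0.03734311],
       [-0.6189763 , -0.38452374,  0.68484292,  0.66606488],
       [ 0.01979864,  0.86404018,  0.50303339,  0.53655614],
       [ 0.        ,  0.        ,  0.        ,  1.        ]])}
wrist {'fx': 344.9998436754205, 'fy': 344.9998436754205, 'cx': 257.0608574454556, 'cy': 189.20806799265404, 'hand_eye': array([[-8.59785294e-04,  9.45845506e-01,  3.24615987e-01,
         8.40947754e-02],
       [ 9.99999381e-01,  5.83775661e-04,  9.47652576e-04,
         1.38963008e-03],
       [ 7.06830018e-04,  3.24616600e-01, -9.45845422e-01,
        -1.42277695e-01],
       [ 0.00000000e+00,  0.00000000e+00,  0.00000000e+00,
         1.00000000e+00]])}
```

View pics/top0.png

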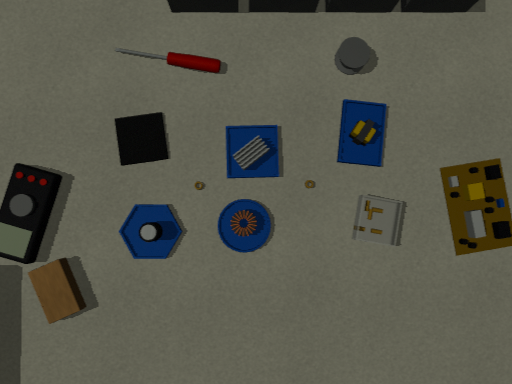

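View pics/side0.png

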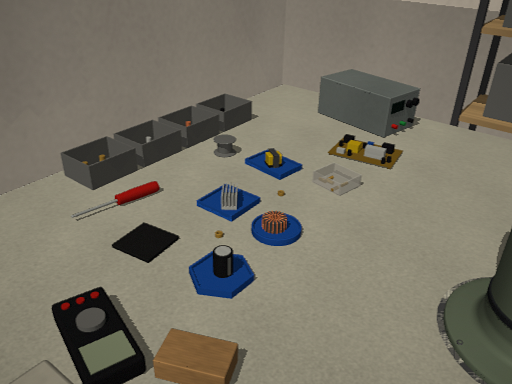

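```bash
cat > h.py <<'E'
from workcell import readout, grab_frame, camera_info, bot
import cv2, numpy as np
from scipy.spatial.transform import Rotation as R
def ray(name,uv,z,s=None):
    "pixels (N,2) -> world xy at height z"
    c=camera_info(name); uv=np.atleast_2d(np.asarray(uv,float))
    if name=='wrist':
        T=np.eye(4);T[:3,:3]=R.from_euler('xyz',s['tool_rot']).as_matrix();T[:3,3]=s['position'];T=T@c['hand_eye']
    else: T=c['T']
    d=np.c_[(uv[:,0]-c['cx'])/c['fx'],-(uv[:,1]-c['cy'])/c['fy'],-np.ones(len(uv))]@T[:3,:3].T
    return T[:2,3]+d[:,:2]*((z-T[2,3])/d[:,2])[:,None]
def rect(p):
    (c,(w,h),a)=cv2.minAreaRect((p*1000).astype(np.float32))
    return np.round(c,1),np.round([w,h],1),round(a,1)
E
python3 - <<'E'
from h import *
im=cv2.imread('pics/top0.png'); hsv=cv2.cvtColor(im,cv2.COLOR_BGR2HSV)
blue=cv2.inRange(hsv,(100,150,50),(125,255,255))
cs,_=cv2.findContours(blue,cv2.RETR_EXTERNAL,cv2.CHAIN_APPROX_NONE)
for c in cs:
    if cv2.contourArea(c)<1000: continue
    p=ray('top',c[:,0],0.011); print('tray',cv2.boundingRect(c),rect(p), cv2.minEnclosingCircle((p*1000).astype(np.float32)))
    M=cv2.moments((p*1000).astype(np.float32)); print('  centroid',M['m10']/M['m00'],M['m01']/M['m00'])
b=cv2.inRange(im,(0,0,0),(40,40,40))
def blob(mask,x,y,w,h,z,n):
    m=np.zeros_like(mask); m[y:y+h,x:x+w]=mask[y:y+h,x:x+w]
    q=np.argwhere(m>0)[:,::-1]; p=ray('top',q,z); print(n,len(q),rect(p),p.mean(0)*1000)
blob(b,110,105,65,70,0.008,'pad')
grey=cv2.inRange(hsv,(0,0,110),(180,70,255))
blob(grey,230,130,44,44,0.04,'sink')
blob(grey,130,215,40,35,0.053,'cap')
blob(cv2.inRange(hsv,(20,120,60),(35,255,255)),345,110,35,45,0.038,'trafo yellow')
blob(cv2.inRange(hsv,(3,80,60),(20,255,255)),222,202,44,44,0.03,'choke')
o=[cv2.resize(im[y-38:y+38,x-38:x+38],(400,300)[:1]*1+(300,)) if 0 else cv2.resize(im[y-38:y+38,x-38:x+38],(290,290),interpolation=cv2.INTER_CUBIC) for x,y in [(252,152),(362,132),(151,231),(244,225)]]
cv2.imwrite('pics/crop.png',np.vstack([np.hstack(o[:2]),np.hstack(o[2:])]))
E
```

```text
tray (119, 205, 63, 54) (array([461.8, 194.3]), array([112.5,  99.7]), 28.7) ((461.5153503417969, 194.5457305908203), 57.176963806152344)
  centroid 461.4134740262927 194.56358778985089
tray (218, 199, 53, 53) (array([469.8,  20.3]), array([98. , 96.4]), 44.1) ((469.7515869140625, 20.128328323364258), 49.42140197753906)
  centroid 469.77091653005573 20.14528869312351
tray (226, 125, 53, 53) (array([609.5,   2.8]), array([98.3, 97. ]), 0.8) ((610.467041015625, 2.902498722076416), 67.65583801269531)
  centroid 609.5560020157753 2.891992042125166
tray (337, 100, 49, 66) (array([ 643.4, -207.2]), array([ 83.7, 120.5]), 83.2) ((643.11865234375, -206.37832641601562), 72.5504379272461)
  centroid 643.5710878979786 -207.269256815164
pad 2281 (array([636.2, 211. ]), array([90.3, 90.3]), 7.5) [636.06586347 211.24169821]
sink 0 (array([0., 0.]), array([0., 0.]), 0.0) [nan nan]
cap 36 (array([460.7, 191.3]), array([17.5, 19.4]), 89.0) [461.56905941 190.03721727]
trafo yellow 172 (array([ 640.9, -204.1]), array([36. , 28.2]), 55.4) [ 641.63751588 -203.64039462]
choke 246 (array([475.1,  20.8]), array([44. , 46.5]), 44.2) [474.85773236  21.33103806]<stdin>:12: RuntimeWarning: Mean of empty slice.
  ret = um.true_divide(
```

View pics/crop.png

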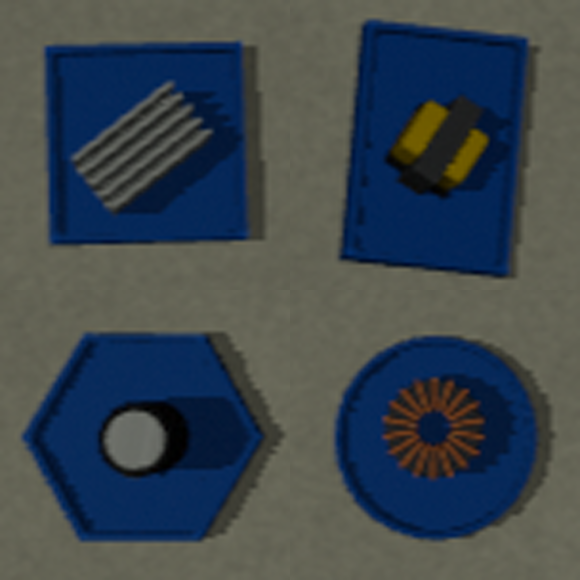

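The trays and pad are located. The heat sink is in the square tray with fins at about -53°, and the transformer is in the oblong tray at about -35°. The capacitor is in the hex tray with its top at pixel (148.6, 232.3), and the choke is in the round tray. I'll turn to 127° and move over the heat sink.

>>> drive_tool([
  {"yaw":-0.09,"fingers":0.4},
  {"yaw":-0.09,"fingers":0.4},
  {"yaw":-0.09,"fingers":0.4},
], squeeze=40)

```text
invalid input
```

>>> drive_tool([
  {"dx":0,"dy":0,"dz":0,"yaw":-0.09,"fingers":0.4},
  {"dx":0,"dy":0,"dz":0,"yaw":-0.09,"fingers":0.4},
  {"dx":0,"dy":0,"dz":0,"yaw":-0.09,"fingers":0.4},
], squeeze=40)

```text
clock: 0.45
position: [0.181, -0.5981, 0.2311]
tool_rot: [-3.141, -0.0, 0.724]
force: [-0.8, 0.0, 0.6]
grip_width: 0.0515
finger_force: 0.0
```

>>> drive_tool([
  {"dx":0,"dy":0,"dz":0,"yaw":-0.09,"fingers":0.4},
  {"dx":0,"dy":0,"dz":0,"yaw":-0.09,"fingers":0.4},
  {"dx":0,"dy":0,"dz":0,"yaw":-0.09,"fingers":0.4},
  {"dx":0,"dy":0,"dz":0,"yaw":-0.09,"fingers":0.4},
  {"dx":0,"dy":0,"dz":0,"yaw":-0.09,"fingers":0.4},
  {"dx":0,"dy":0,"dz":0,"yaw":-0.09,"fingers":0.4},
  {"dx":0,"dy":0,"dz":0,"yaw":-0.09,"fingers":0.4},
  {"dx":0,"dy":0,"dz":0,"yaw":-0.09,"fingers":0.4},
  {"dx":0,"dy":0,"dz":0,"yaw":-0.09,"fingers":0.4},
  {"dx":0,"dy":0,"dz":0,"yaw":-0.09,"fingers":0.4},
  {"dx":0,"dy":0,"dz":0,"yaw":-0.03,"fingers":0.4},
])

```text
clock: 1.55
position: [0.1808, -0.5981, 0.231]
tool_rot: [3.141, -0.001, 2.184]
force: [-0.3, -0.3, -0.3]
grip_width: 0.0513
finger_force: 0.0
```

>>> drive_tool([
  {"dx":0.12,"dy":0.39,"dz":0,"yaw":0,"fingers":0.4},
  {"dx":0.12,"dy":0.39,"dz":0,"yaw":0,"fingers":0.4},
  {"dx":0.12,"dy":0.39,"dz":0,"yaw":0,"fingers":0.4},
  {"dx":0.12,"dy":0.39,"dz":0,"yaw":0,"fingers":0.4},
  {"dx":0.12,"dy":0.39,"dz":0,"yaw":0,"fingers":0.4},
  {"dx":0.12,"dy":0.39,"dz":0,"yaw":0,"fingers":0.4},
  {"dx":0.12,"dy":0.39,"dz":0,"yaw":0,"fingers":0.4},
  {"dx":0.12,"dy":0.39,"dz":0,"yaw":0,"fingers":0.4},
  {"dx":0.12,"dy":0.39,"dz":0,"yaw":0,"fingers":0.4},
  {"dx":0.12,"dy":0.39,"dz":0,"yaw":0,"fingers":0.4},
  {"dx":0.12,"dy":0.39,"dz":0,"yaw":0,"fingers":0.4},
  {"dx":0.12,"dy":0.39,"dz":0,"yaw":0,"fingers":0.4},
  {"dx":0.12,"dy":0.39,"dz":0,"yaw":0,"fingers":0.4},
  {"dx":0.12,"dy":0.39,"dz":0,"yaw":0,"fingers":0.4},
  {"dx":0.12,"dy":0.39,"dz":0,"yaw":0,"fingers":0.4},
  {"dx":0.12,"dy":0.39,"dz":0,"yaw":0,"fingers":0.4},
  {"dx":0.12,"dy":0.39,"dz":0,"yaw":0,"fingers":0.4},
  {"dx":0.12,"dy":0.39,"dz":0,"yaw":0,"fingers":0.4},
  {"dx":0,"dy":0,"dz":0,"yaw":0,"fingers":0.4},
  {"dx":0,"dy":0,"dz":0,"yaw":0,"fingers":0.4},
])

```text
clock: 3.55
position: [0.6338, -0.0191, 0.2307]
tool_rot: [-3.141, -0.001, 2.18]
force: [0.3, -1.0, 0.8]
grip_width: 0.0512
finger_force: 0.0
```

```bash
cat >> h.py <<'E'
def plan(x,y,z=None,psi=None):
    "tool-axis units left to go (after turning to psi deg)"
    s=readout.observe(); p=s['position']; a=s['tool_rot'][2]; t=np.radians(psi) if psi is not None else a
    d=np.array([x-p[0],y-p[1]]); c,n=np.cos(t),np.sin(t)
    print('psi %.1f yaw units %.3f dx %.3f dy %.3f dz %.3f'%(np.degrees(a),-((np.degrees(t-a)+180)%360-180)/90,10*(c*d[0]+n*d[1]),10*(n*d[0]-c*d[1]),0 if z is None else -10*(z-p[2])), 'at',p.round(4),s['clock'])
E
python3 - <<'E'
from h import *
s=readout.observe(); im=grab_frame('wrist'); cv2.imwrite('pics/w1.png',im)
np.save('s1.npy',s,allow_pickle=True)
print(ray('top',[[251.5,152.5]],.04), ray('top',[[148.6,232.3]],.053), s['position'],s['tool_rot'])
E
```

```text
[[0.60255953 0.00441336]] [[0.46096322 0.1884543 ]] [ 0.63380953 -0.01906281  0.23069779] [-3.14099620e+00 -7.81149589e-04  2.18026836e+00]
```

View pics/w1.png

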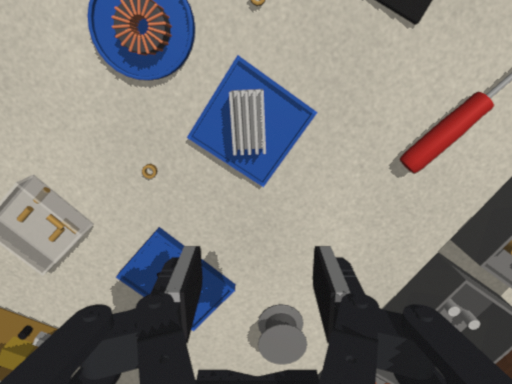

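The heat sink's fins span about (229,90) to (267,156), nearly in line with tool x. I'll measure them.

```bash
python3 - <<'E'
from h import *
s=np.load('s1.npy',allow_pickle=True).item(); im=cv2.imread('pics/w1.png')
p=ray('wrist',[[229,91],[264,90],[267,154],[235,157]],.04,s); print((p*1000).round(1),rect(p),p.mean(0))
hsv=cv2.cvtColor(im,cv2.COLOR_BGR2HSV)
cs,_=cv2.findContours(cv2.inRange(hsv,(100,120,50),(125,255,255)),cv2.RETR_EXTERNAL,cv2.CHAIN_APPROX_NONE)
for c in cs:
    if cv2.contourArea(c)>5000: print(rect(ray('wrist',c[:,0],.012,s)))
m=cv2.inRange(hsv,(0,0,120),(180,60,255)); m[:,:215]=0;m[:,280:]=0;m[:80]=0;m[165:]=0
n,l,st,ce=cv2.connectedComponentsWithStats(m); i=1+st[1:,4].argmax()
q=np.argwhere(m*(1)>0)[:,::-1]; q=np.array([u for u in q if l[u[1],u[0]] and st[l[u[1],u[0]],4]>15]); print(rect(ray('wrist',q,.04,s)),st[1:])
E
```

```text
[[575.2  19.2]
 [601.3  38.5]
 [638.8  -9.4]
 [614.6 -29.9]] (array([607.6,   4.8]), array([32.5, 63. ]), 38.8) [0.60746814 0.00457719]
(array([611.3,   1.4]), array([97.1, 97.3]), 0.7)
(array([603.2,   8.2]), array([59.3, 69.6]), 34.9) [[ 215   80    7   11   41]
 [ 273   80    7    5   20]
 [ 229   89   37   66 1582]
 [ 216  157    1    1    1]
 [ 217  159    6    6   12]
 [ 215  162    4    3   10]
 [ 227  164    1    1    1]]
```

```bash
python3 -c "
from h import *
plan(.606,.0045,.012,128)"
```

```text
psi 124.8 yaw units -0.035 dx 0.365 dy -0.064 dz 2.189 at [ 0.6335 -0.0203  0.2309] 3.6
```

>>> drive_tool([
  {"dx":0.18,"dy":-0.03,"dz":0,"yaw":-0.035,"fingers":0.4},
  {"dx":0.18,"dy":-0.03,"dz":0.1,"yaw":0,"fingers":0.4},
  {"dx":0,"dy":0,"dz":0.35,"yaw":0,"fingers":0.4},
  {"dx":0,"dy":0,"dz":0.35,"yaw":0,"fingers":0.4},
  {"dx":0,"dy":0,"dz":0.35,"yaw":0,"fingers":0.4},
  {"dx":0,"dy":0,"dz":0.35,"yaw":0,"fingers":0.4},
  {"dx":0,"dy":0,"dz":0,"yaw":0,"fingers":0.4},
  {"dx":0,"dy":0,"dz":0,"yaw":0,"fingers":0.4},
])

```text
clock: 4.4
position: [0.6076, 0.0047, 0.0821]
tool_rot: [-3.141, -0.0, 2.233]
force: [1.0, -0.1, 1.4]
grip_width: 0.0513
finger_force: 0.0
```

```bash
python3 -c "
from h import *
plan(.606,.0045,.012,128)"
```

```text
psi 127.9 yaw units -0.001 dx 0.008 dy -0.014 dz 0.701 at [0.6076 0.0047 0.0821] 4.4
```

>>> drive_tool([
  {"dx":0,"dy":0,"dz":0.2,"yaw":0,"fingers":0.4},
  {"dx":0,"dy":0,"dz":0.2,"yaw":0,"fingers":0.4},
  {"dx":0,"dy":0,"dz":0.2,"yaw":0,"fingers":0.4},
  {"dx":0,"dy":0,"dz":0.1,"yaw":0,"fingers":0.4},
  {"dx":0,"dy":0,"dz":0,"yaw":0,"fingers":0.4},
  {"dx":0,"dy":0,"dz":0,"yaw":0,"fingers":0.4},
])

```text
clock: 5.0
position: [0.6084, 0.0054, 0.0128]
tool_rot: [3.14, 0.001, 2.233]
force: [0.0, -0.3, -0.8]
grip_width: 0.0513
finger_force: 0.0
```

>>> drive_tool([
  {"dx":0,"dy":0,"dz":0,"yaw":0,"fingers":0.5},
  {"dx":0,"dy":0,"dz":0,"yaw":0,"fingers":0.6},
  {"dx":0,"dy":0,"dz":0,"yaw":0,"fingers":0.7},
  {"dx":0,"dy":0,"dz":0,"yaw":0,"fingers":1},
  {"dx":0,"dy":0,"dz":0,"yaw":0,"fingers":1},
  {"dx":0,"dy":0,"dz":0,"yaw":0,"fingers":1},
  {"dx":0,"dy":0,"dz":0,"yaw":0,"fingers":1},
  {"dx":0,"dy":0,"dz":0,"yaw":0,"fingers":1},
])

```text
clock: 5.8
position: [0.6081, 0.0053, 0.0123]
tool_rot: [3.141, 0.001, 2.234]
force: [-2.3, -0.8, 9.6]
grip_width: 0.0311
finger_force: 39.8
```

>>> drive_tool([
  {"dx":0,"dy":0,"dz":-0.05,"yaw":0,"fingers":1},
  {"dx":0,"dy":0,"dz":-0.1,"yaw":0,"fingers":1},
  {"dx":0,"dy":0,"dz":-0.25,"yaw":0,"fingers":1},
  {"dx":0,"dy":0,"dz":-0.3,"yaw":0,"fingers":1},
  {"dx":0,"dy":0,"dz":-0.3,"yaw":0,"fingers":1},
  {"dx":0,"dy":0,"dz":-0.2,"yaw":0,"fingers":1},
  {"dx":0,"dy":0,"dz":0,"yaw":0,"fingers":1},
])

```text
clock: 6.5
position: [0.609, 0.0056, 0.1348]
tool_rot: [3.138, 0.003, 2.234]
force: [0.1, -0.7, -1.7]
grip_width: 0.0313
finger_force: 40.0
```

```bash
python3 -c "
from h import *
plan(.636,.211,.013)
s=readout.observe(); cv2.imwrite('pics/w2.png',grab_frame('wrist')[:, :])"
```

```text
psi 128.0 yaw units -0.000 dx 1.453 dy 1.477 dz 1.218 at [0.609  0.0056 0.1348] 6.5
```

View pics/w2.png

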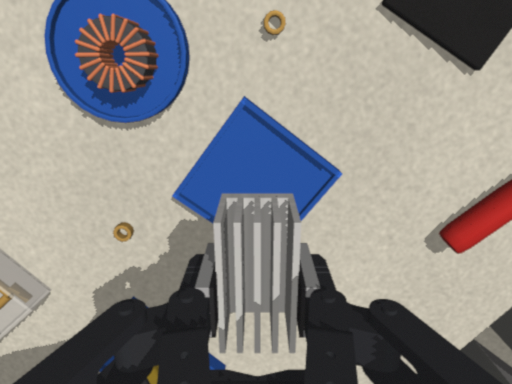

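>>> drive_tool([
  {"dx":0.36,"dy":0.37,"dz":0,"yaw":0,"fingers":1},
  {"dx":0.36,"dy":0.37,"dz":0,"yaw":0,"fingers":1},
  {"dx":0.36,"dy":0.37,"dz":0,"yaw":0,"fingers":1},
  {"dx":0.36,"dy":0.36,"dz":0,"yaw":0,"fingers":1},
  {"dx":0,"dy":0,"dz":0.1,"yaw":0,"fingers":1},
  {"dx":0,"dy":0,"dz":0.3,"yaw":0,"fingers":1},
  {"dx":0,"dy":0,"dz":0.3,"yaw":0,"fingers":1},
  {"dx":0,"dy":0,"dz":0.2,"yaw":0,"fingers":1},
  {"dx":0,"dy":0,"dz":0.1,"yaw":0,"fingers":1},
  {"dx":0,"dy":0,"dz":0,"yaw":0,"fingers":1},
  {"dx":0,"dy":0,"dz":0,"yaw":0,"fingers":1},
])

```text
clock: 7.65
position: [0.6343, 0.2039, 0.0319]
tool_rot: [3.141, -0.0, 2.234]
force: [0.7, -0.2, -1.2]
grip_width: 0.0309
finger_force: 40.2
```

```bash
python3 -c "
from h import *
s=dict(position=np.array([0.609,0.0056,0.1348]),tool_rot=[3.138,.003,2.234])
p=ray('wrist',[[258,198],[258,351]],.1625,s); print(p, p.mean(0))
plan(.636,.211,.013)"
```

```text
[[ 0.58456103  0.03705936]
 [ 0.62663426 -0.01678984]] [0.60559765 0.01013476]
psi 128.0 yaw units -0.000 dx 0.046 dy 0.057 dz 0.189 at [0.6343 0.2039 0.0319] 7.65
```

>>> drive_tool([
  {"dx":0,"dy":0,"dz":0.1,"yaw":0,"fingers":1},
  {"dx":0,"dy":0,"dz":0.05,"yaw":0,"fingers":1},
  {"dx":0,"dy":0,"dz":0.03,"yaw":0,"fingers":1},
  {"dx":0,"dy":0,"dz":0,"yaw":0,"fingers":1},
  {"dx":0,"dy":0,"dz":0,"yaw":0,"fingers":1},
])

```text
clock: 8.15
position: [0.6342, 0.2038, 0.0134]
tool_rot: [3.141, -0.0, 2.234]
force: [-0.2, 0.6, -0.6]
grip_width: 0.0312
finger_force: 40.2
```

>>> drive_tool([
  {"dx":0,"dy":0,"dz":0.01,"yaw":0,"fingers":1},
  {"dx":0,"dy":0,"dz":0,"yaw":0,"fingers":1},
  {"dx":0,"dy":0,"dz":0,"yaw":0,"fingers":0.55},
  {"dx":0,"dy":0,"dz":0,"yaw":0,"fingers":0.45},
  {"dx":0,"dy":0,"dz":0,"yaw":0,"fingers":0.4},
  {"dx":0,"dy":0,"dz":0,"yaw":0,"fingers":0.4},
  {"dx":0,"dy":0,"dz":-0.1,"yaw":0,"fingers":0.4},
  {"dx":0,"dy":0,"dz":-0.3,"yaw":0,"fingers":0.4},
  {"dx":0,"dy":0,"dz":-0.4,"yaw":0,"fingers":0.4},
  {"dx":0,"dy":0,"dz":-0.4,"yaw":0,"fingers":0.4},
  {"dx":0,"dy":0,"dz":-0.4,"yaw":0,"fingers":0.4},
  {"dx":0,"dy":0,"dz":0,"yaw":0,"fingers":0.4},
])

```text
clock: 9.35
position: [0.6362, 0.2049, 0.1787]
tool_rot: [3.134, 0.002, 2.233]
force: [0.9, -0.3, -0.2]
grip_width: 0.0514
finger_force: 0.0
```

```bash
python3 -c "
from h import *
s=readout.observe(); im=grab_frame('wrist'); cv2.imwrite('pics/w3.png',im)
np.save('s3.npy',s,allow_pickle=True)
plan(.641,-.204,.17,145.4)"
```

```text
psi 128.0 yaw units -0.194 dx -2.365 dy -3.327 dz 0.058 at [0.6352 0.2042 0.1758] 9.4
```

View pics/w3.png

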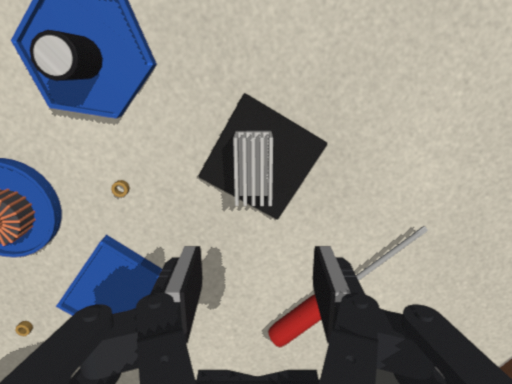

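The heat sink stands on the pad, at about (235–272, 132–206). Next is the transformer.

>>> drive_tool([
  {"dx":0,"dy":0,"dz":0,"yaw":-0.09,"fingers":0.4},
  {"dx":0,"dy":0,"dz":0,"yaw":-0.09,"fingers":0.4},
  {"dx":0,"dy":0,"dz":0,"yaw":-0.014,"fingers":0.4},
  {"dx":-0.22,"dy":-0.33,"dz":0,"yaw":0,"fingers":0.4},
  {"dx":-0.22,"dy":-0.33,"dz":0,"yaw":0,"fingers":0.4},
  {"dx":-0.22,"dy":-0.33,"dz":0,"yaw":0,"fingers":0.4},
  {"dx":-0.22,"dy":-0.33,"dz":0,"yaw":0,"fingers":0.4},
  {"dx":-0.22,"dy":-0.33,"dz":0,"yaw":0,"fingers":0.4},
  {"dx":-0.22,"dy":-0.33,"dz":0,"yaw":0,"fingers":0.4},
  {"dx":-0.22,"dy":-0.33,"dz":0,"yaw":0,"fingers":0.4},
  {"dx":-0.22,"dy":-0.33,"dz":0,"yaw":0,"fingers":0.4},
  {"dx":-0.22,"dy":-0.33,"dz":0,"yaw":0,"fingers":0.4},
  {"dx":-0.22,"dy":-0.33,"dz":0,"yaw":0,"fingers":0.4},
  {"dx":0,"dy":0,"dz":0,"yaw":0,"fingers":0.4},
  {"dx":0,"dy":0,"dz":0,"yaw":0,"fingers":0.4},
])

```text
clock: 10.9
position: [0.6276, -0.1936, 0.1717]
tool_rot: [-3.142, -0.001, 2.534]
force: [-0.3, 0.4, -0.2]
grip_width: 0.0511
finger_force: 0.0
```

```bash
python3 - <<'E'
from h import *
s=np.load('s3.npy',allow_pickle=True).item()
p=ray('wrist',[[235,132],[271,132],[272,205],[236,207]],.04,s); print('sink',rect(p))
s=readout.observe(); im=grab_frame('wrist'); cv2.imwrite('pics/w4.png',im); np.save('s4.npy',s,allow_pickle=True)
m=cv2.inRange(cv2.cvtColor(im,cv2.COLOR_BGR2HSV),(20,120,60),(35,255,255))
n,l,st,ce=cv2.connectedComponentsWithStats(m); print(st[st[:,4]>80])
plan(.641,-.204,.17,145.4)
E
```

```text
sink (array([633.1, 205.3]), array([31.5, 65.7]), 37.8)
[[     0      0    512    384 194146]
 [   263    175     13     37    446]
 [   235    176     13     37    437]
 [     0    190     32     53    980]]
psi 145.3 yaw units -0.001 dx -0.174 dy -0.022 dz 0.019 at [ 0.6279 -0.1923  0.1719] 10.95
```

View pics/w4.png

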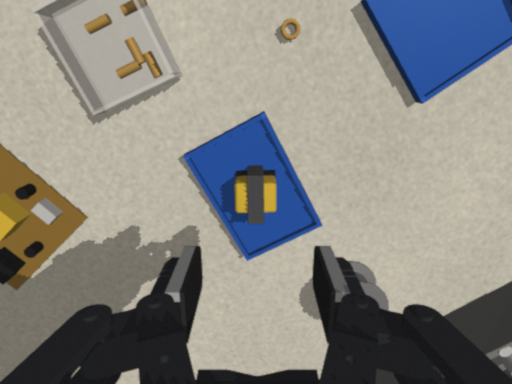

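```bash
python3 - <<'E'
from h import *
s=np.load('s4.npy',allow_pickle=True).item()
a=ray('wrist',[[255.5,194]],.042,s)[0]; b=ray('wrist',[[255.5,193.5]],.038,s)[0]; print(a,b)
plan(*((a+b)/2),.015)
E
```

```text
[ 0.63881454 -0.20363849] [ 0.63960554 -0.2042112 ]
psi 145.3 yaw units -0.000 dx -0.159 dy -0.031 dz 1.569 at [ 0.6279 -0.1923  0.1719] 10.95
```

>>> drive_tool([
  {"dx":-0.16,"dy":-0.03,"dz":0.1,"yaw":0,"fingers":0.46},
  {"dx":0,"dy":0,"dz":0.35,"yaw":0,"fingers":0.46},
  {"dx":0,"dy":0,"dz":0.4,"yaw":0,"fingers":0.46},
  {"dx":0,"dy":0,"dz":0.2,"yaw":0,"fingers":0.46},
  {"dx":0,"dy":0,"dz":0,"yaw":0,"fingers":0.46},
  {"dx":0,"dy":0,"dz":0.2,"yaw":0,"fingers":0.46},
  {"dx":0,"dy":0,"dz":0.2,"yaw":0,"fingers":0.46},
  {"dx":0,"dy":0,"dz":0.1,"yaw":0,"fingers":0.46},
  {"dx":0,"dy":0,"dz":0,"yaw":0,"fingers":0.46},
  {"dx":0,"dy":0,"dz":0,"yaw":0,"fingers":0.46},
])

```text
clock: 11.95
position: [0.6398, -0.2043, 0.0177]
tool_rot: [3.141, 0.0, 2.538]
force: [-0.1, -0.3, -0.2]
grip_width: 0.0461
finger_force: 0.0
```

>>> drive_tool([
  {"dx":0,"dy":0,"dz":0.02,"yaw":0,"fingers":0.5},
  {"dx":0,"dy":0,"dz":0,"yaw":0,"fingers":0.55},
  {"dx":0,"dy":0,"dz":0,"yaw":0,"fingers":0.65},
  {"dx":0,"dy":0,"dz":0,"yaw":0,"fingers":1},
  {"dx":0,"dy":0,"dz":0,"yaw":0,"fingers":1},
  {"dx":0,"dy":0,"dz":0,"yaw":0,"fingers":1},
  {"dx":0,"dy":0,"dz":0,"yaw":0,"fingers":1},
])

```text
clock: 12.65
position: [0.6399, -0.2046, 0.0159]
tool_rot: [3.141, 0.001, 2.538]
force: [-0.7, -0.7, 6.1]
grip_width: 0.0351
finger_force: 40.9
```

>>> drive_tool([
  {"dx":0,"dy":0,"dz":-0.05,"yaw":0,"fingers":1},
  {"dx":0,"dy":0,"dz":-0.1,"yaw":0,"fingers":1},
  {"dx":0,"dy":0,"dz":-0.25,"yaw":0,"fingers":1},
  {"dx":0,"dy":0,"dz":-0.3,"yaw":0,"fingers":1},
  {"dx":0,"dy":0,"dz":-0.3,"yaw":0,"fingers":1},
  {"dx":0,"dy":0,"dz":-0.2,"yaw":0,"fingers":1},
  {"dx":0,"dy":0,"dz":0,"yaw":0,"fingers":1},
])

```text
clock: 13.35
position: [0.641, -0.2046, 0.1391]
tool_rot: [3.14, 0.004, 2.538]
force: [0.4, 0.5, -1.9]
grip_width: 0.0352
finger_force: 40.2
```

```bash
python3 -c "
from h import *
plan(.610,.0025,.016)"
```

```text
psi 145.4 yaw units -0.000 dx 1.430 dy 1.530 dz 1.231 at [ 0.641  -0.2046  0.1391] 13.35
```

>>> drive_tool([
  {"dx":0.2,"dy":0.2,"dz":0,"yaw":0,"fingers":1},
  {"dx":0.33,"dy":0.35,"dz":0,"yaw":0,"fingers":1},
  {"dx":0.33,"dy":0.35,"dz":0,"yaw":0,"fingers":1},
  {"dx":0.33,"dy":0.35,"dz":0,"yaw":0,"fingers":1},
  {"dx":0.24,"dy":0.28,"dz":0,"yaw":0,"fingers":1},
  {"dx":0,"dy":0,"dz":0.3,"yaw":0,"fingers":1},
  {"dx":0,"dy":0,"dz":0.4,"yaw":0,"fingers":1},
  {"dx":0,"dy":0,"dz":0.2,"yaw":0,"fingers":1},
  {"dx":0,"dy":0,"dz":0,"yaw":0,"fingers":1},
  {"dx":0,"dy":0,"dz":0,"yaw":0,"fingers":1},
])

```text
clock: 14.35
position: [0.6086, 0.0029, 0.0457]
tool_rot: [3.141, -0.0, 2.539]
force: [0.2, 0.6, -1.9]
grip_width: 0.0355
finger_force: 40.3
```

```bash
python3 -c "
from h import *
plan(.610,.0025,.016)"
```

```text
psi 145.4 yaw units -0.000 dx -0.014 dy 0.004 dz 0.297 at [0.6086 0.0029 0.0457] 14.35
```

>>> drive_tool([
  {"dx":-0.01,"dy":0,"dz":0.15,"yaw":0,"fingers":1},
  {"dx":0,"dy":0,"dz":0.1,"yaw":0,"fingers":1},
  {"dx":0,"dy":0,"dz":0.04,"yaw":0,"fingers":1},
  {"dx":0,"dy":0,"dz":0.01,"yaw":0,"fingers":1},
  {"dx":0,"dy":0,"dz":0,"yaw":0,"fingers":1},
  {"dx":0,"dy":0,"dz":0,"yaw":0,"fingers":1},
])

```text
clock: 14.95
position: [0.6093, 0.0019, 0.0157]
tool_rot: [-3.141, 0.0, 2.538]
force: [-3.6, -2.2, 6.3]
grip_width: 0.035
finger_force: 41.7
```

>>> drive_tool([
  {"dx":0,"dy":0,"dz":0,"yaw":0,"fingers":0.52},
  {"dx":0,"dy":0,"dz":0,"yaw":0,"fingers":0.42},
  {"dx":0,"dy":0,"dz":0,"yaw":0,"fingers":0.4},
  {"dx":0,"dy":0,"dz":-0.1,"yaw":0,"fingers":0.4},
  {"dx":0,"dy":0,"dz":-0.3,"yaw":0,"fingers":0.4},
  {"dx":0,"dy":0,"dz":-0.4,"yaw":0,"fingers":0.4},
  {"dx":0,"dy":0,"dz":-0.2,"yaw":0.05,"fingers":0.4},
  {"dx":0,"dy":0,"dz":0,"yaw":0.09,"fingers":0.4},
  {"dx":0,"dy":0,"dz":0,"yaw":0.055,"fingers":0.4},
  {"dx":0,"dy":0,"dz":0,"yaw":0,"fingers":0.4},
])

```text
clock: 15.95
position: [0.6096, 0.0022, 0.1163]
tool_rot: [3.141, 0.001, 2.231]
force: [-0.0, 0.2, -0.5]
grip_width: 0.0512
finger_force: 0.0
```

```bash
python3 -c "
from h import *
plan(.6335,.205,.0125,127.8)
s=readout.observe(); im=grab_frame('wrist'); cv2.imwrite('pics/w5.png',im); np.save('s5.npy',s,allow_pickle=True)"
```

```text
psi 127.8 yaw units 0.000 dx 1.456 dy 1.432 dz 1.038 at [0.6096 0.0022 0.1163] 15.95
```

View pics/w5.png

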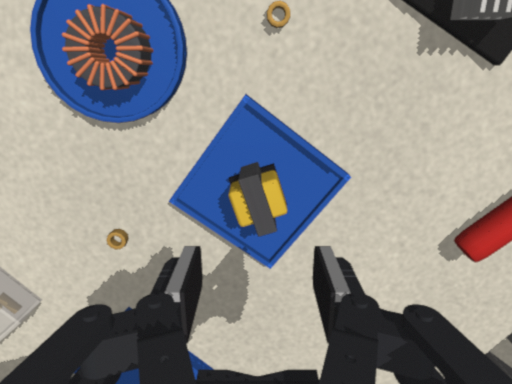

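The transformer stands near the middle of the square tray, with its top at about (258,197). Back to the heat sink.

>>> drive_tool([
  {"dx":0.2,"dy":0.2,"dz":0,"yaw":0,"fingers":0.4},
  {"dx":0.34,"dy":0.34,"dz":0,"yaw":0,"fingers":0.4},
  {"dx":0.34,"dy":0.33,"dz":0,"yaw":0,"fingers":0.4},
  {"dx":0.34,"dy":0.33,"dz":0,"yaw":0,"fingers":0.4},
  {"dx":0.24,"dy":0.23,"dz":0,"yaw":0,"fingers":0.4},
  {"dx":0,"dy":0,"dz":0.2,"yaw":0,"fingers":0.4},
  {"dx":0,"dy":0,"dz":0.3,"yaw":0,"fingers":0.4},
  {"dx":0,"dy":0,"dz":0,"yaw":0,"fingers":0.4},
  {"dx":0,"dy":0,"dz":0,"yaw":0,"fingers":0.4},
])

```text
clock: 16.9
position: [0.6325, 0.2051, 0.0657]
tool_rot: [-3.141, -0.001, 2.234]
force: [-0.7, 0.3, 0.6]
grip_width: 0.0513
finger_force: 0.0
```

```bash
python3 -c "
from h import *
plan(.6335,.205,.0125,127.8)"
```

```text
psi 128.0 yaw units 0.002 dx -0.007 dy 0.007 dz 0.532 at [0.6325 0.2051 0.0657] 16.9
```

>>> drive_tool([
  {"dx":0,"dy":0,"dz":0.2,"yaw":0,"fingers":0.4},
  {"dx":0,"dy":0,"dz":0.2,"yaw":0,"fingers":0.4},
  {"dx":0,"dy":0,"dz":0.13,"yaw":0,"fingers":0.4},
  {"dx":0,"dy":0,"dz":0,"yaw":0,"fingers":0.45},
  {"dx":0,"dy":0,"dz":0,"yaw":0,"fingers":0.55},
  {"dx":0,"dy":0,"dz":0,"yaw":0,"fingers":0.7},
  {"dx":0,"dy":0,"dz":0,"yaw":0,"fingers":1},
  {"dx":0,"dy":0,"dz":0,"yaw":0,"fingers":1},
  {"dx":0,"dy":0,"dz":0,"yaw":0,"fingers":1},
  {"dx":0,"dy":0,"dz":0,"yaw":0,"fingers":1},
])

```text
clock: 17.9
position: [0.6334, 0.2055, 0.0138]
tool_rot: [3.14, 0.001, 2.232]
force: [0.3, 0.2, 7.1]
grip_width: 0.0316
finger_force: 40.8
```

>>> drive_tool([
  {"dx":0,"dy":0,"dz":-0.05,"yaw":0,"fingers":1},
  {"dx":0,"dy":0,"dz":-0.1,"yaw":0,"fingers":1},
  {"dx":0,"dy":0,"dz":-0.25,"yaw":0,"fingers":1},
  {"dx":0,"dy":0,"dz":-0.3,"yaw":0,"fingers":1},
  {"dx":0,"dy":0,"dz":-0.3,"yaw":0,"fingers":1},
  {"dx":0,"dy":0,"dz":-0.2,"yaw":0,"fingers":1},
  {"dx":0,"dy":0,"dz":0,"yaw":0.09,"fingers":1},
  {"dx":0,"dy":0,"dz":0,"yaw":0.09,"fingers":1},
  {"dx":0,"dy":0,"dz":0,"yaw":0.09,"fingers":1},
  {"dx":0,"dy":0,"dz":0,"yaw":0.09,"fingers":1},
  {"dx":0,"dy":0,"dz":0,"yaw":0.06,"fingers":1},
  {"dx":0,"dy":0,"dz":0,"yaw":0,"fingers":1},
])

```text
clock: 19.1
position: [0.6326, 0.2055, 0.1333]
tool_rot: [3.141, -0.0, 1.571]
force: [0.0, -0.8, -1.6]
grip_width: 0.0313
finger_force: 39.8
```

```bash
python3 -c "
from h import *
plan(.6435,-.207,.013)"
```

```text
psi 90.0 yaw units -0.000 dx -4.125 dy 0.108 dz 1.203 at [0.6326 0.2055 0.1333] 19.1
```

>>> drive_tool([
  {"dx":-0.2,"dy":0.01,"dz":0,"yaw":0,"fingers":1},
  {"dx":-0.4,"dy":0.01,"dz":0,"yaw":0,"fingers":1},
  {"dx":-0.4,"dy":0.01,"dz":0,"yaw":0,"fingers":1},
  {"dx":-0.4,"dy":0.01,"dz":0,"yaw":0,"fingers":1},
  {"dx":-0.4,"dy":0.01,"dz":0,"yaw":0,"fingers":1},
  {"dx":-0.4,"dy":0.01,"dz":0,"yaw":0,"fingers":1},
  {"dx":-0.4,"dy":0.01,"dz":0,"yaw":0,"fingers":1},
  {"dx":-0.4,"dy":0.01,"dz":0,"yaw":0,"fingers":1},
  {"dx":-0.4,"dy":0.01,"dz":0,"yaw":0,"fingers":1},
  {"dx":-0.4,"dy":0.01,"dz":0,"yaw":0,"fingers":1},
  {"dx":-0.32,"dy":0.01,"dz":0,"yaw":0,"fingers":1},
  {"dx":0,"dy":0,"dz":0,"yaw":0,"fingers":1},
  {"dx":0,"dy":0,"dz":0.3,"yaw":0,"fingers":1},
  {"dx":0,"dy":0,"dz":0.4,"yaw":0,"fingers":1},
  {"dx":0,"dy":0,"dz":0.2,"yaw":0,"fingers":1},
  {"dx":0,"dy":0,"dz":0,"yaw":0,"fingers":1},
  {"dx":0,"dy":0,"dz":0,"yaw":0,"fingers":1},
])

```text
clock: 20.8
position: [0.6447, -0.2065, 0.0433]
tool_rot: [3.141, -0.0, 1.574]
force: [-0.1, -0.3, -0.7]
grip_width: 0.0313
finger_force: 39.9
```

```bash
python3 -c "
from h import *
plan(.6435,-.207,.014)"
```

```text
psi 90.2 yaw units -0.000 dx -0.005 dy -0.012 dz 0.293 at [ 0.6447 -0.2065  0.0433] 20.8
```

>>> drive_tool([
  {"dx":0,"dy":-0.01,"dz":0.15,"yaw":0,"fingers":1},
  {"dx":0,"dy":0,"dz":0.1,"yaw":0,"fingers":1},
  {"dx":0,"dy":0,"dz":0.04,"yaw":0,"fingers":1},
  {"dx":0,"dy":0,"dz":0.01,"yaw":0,"fingers":1},
  {"dx":0,"dy":0,"dz":0,"yaw":0,"fingers":1},
  {"dx":0,"dy":0,"dz":0,"yaw":0,"fingers":1},
])

```text
clock: 21.4
position: [0.6429, -0.2069, 0.0134]
tool_rot: [-3.141, 0.0, 1.573]
force: [-11.1, 2.3, 18.8]
grip_width: 0.0313
finger_force: 42.9
```

>>> drive_tool([
  {"dx":0,"dy":0,"dz":-0.005,"yaw":0,"fingers":0.55},
  {"dx":0,"dy":0,"dz":0,"yaw":0,"fingers":0.44},
  {"dx":0,"dy":0,"dz":0,"yaw":0,"fingers":0.4},
  {"dx":0,"dy":0,"dz":0,"yaw":0,"fingers":0.4},
  {"dx":0,"dy":0,"dz":-0.1,"yaw":0,"fingers":0.4},
  {"dx":0,"dy":0,"dz":-0.3,"yaw":0,"fingers":0.4},
  {"dx":0,"dy":0,"dz":-0.4,"yaw":0,"fingers":0.4},
  {"dx":0,"dy":0,"dz":-0.4,"yaw":0,"fingers":0.4},
  {"dx":0,"dy":0,"dz":-0.3,"yaw":0,"fingers":0.4},
  {"dx":0,"dy":0,"dz":0,"yaw":0,"fingers":0.4},
  {"dx":0,"dy":0,"dz":0,"yaw":0,"fingers":0.4},
])

```text
clock: 22.5
position: [0.6434, -0.207, 0.1639]
tool_rot: [3.14, 0.001, 1.572]
force: [0.1, -0.5, -1.6]
grip_width: 0.0513
finger_force: 0.0
```

>>> drive_tool([
  {"dx":0.2,"dy":-0.1,"dz":0,"yaw":0,"fingers":0.4},
  {"dx":0.34,"dy":-0.16,"dz":0,"yaw":0,"fingers":0.4},
  {"dx":0.34,"dy":-0.16,"dz":0,"yaw":0,"fingers":0.4},
  {"dx":0.34,"dy":-0.16,"dz":0,"yaw":0,"fingers":0.4},
  {"dx":0.34,"dy":-0.16,"dz":0,"yaw":0,"fingers":0.4},
  {"dx":0.34,"dy":-0.16,"dz":0,"yaw":0,"fingers":0.4},
  {"dx":0.34,"dy":-0.16,"dz":0,"yaw":0,"fingers":0.4},
  {"dx":0.34,"dy":-0.16,"dz":0,"yaw":0,"fingers":0.4},
  {"dx":0.34,"dy":-0.16,"dz":0,"yaw":0,"fingers":0.4},
  {"dx":0.34,"dy":-0.16,"dz":0,"yaw":0,"fingers":0.4},
  {"dx":0.34,"dy":-0.16,"dz":0,"yaw":0,"fingers":0.4},
  {"dx":0.3,"dy":-0.12,"dz":0,"yaw":0,"fingers":0.4},
  {"dx":0,"dy":0,"dz":0,"yaw":0,"fingers":0.4},
  {"dx":0,"dy":0,"dz":0,"yaw":0,"fingers":0.4},
])

```text
clock: 23.9
position: [0.4601, 0.183, 0.1622]
tool_rot: [-3.14, 0.0, 1.574]
force: [1.4, -0.6, -0.8]
grip_width: 0.0511
finger_force: 0.0
```

```bash
python3 -c "
from h import *
s=readout.observe(); im=grab_frame('wrist'); np.save('s6.npy',s,allow_pickle=True); print(s['position'],s['tool_rot'])
t=grab_frame('top'); cv2.imwrite('pics/w6.png',np.vstack([cv2.resize(t,(400,300)),cv2.resize(im,(400,300))]));cv2.imwrite('pics/w6w.png',im);cv2.imwrite('pics/w6t.png',t)"
```

```text
[0.4601124  0.18304761 0.16223435] [-3.14044496e+00  4.56194459e-04  1.57391029e+00]
```

View pics/w6.png

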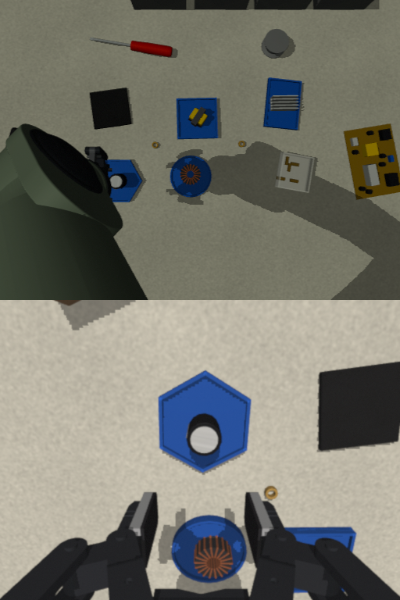

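The heat sink is in the oblong tray. The wrist view shows the capacitor's top at about (261,179).

```bash
python3 - <<'E'
from h import *
s=np.load('s6.npy',allow_pickle=True).item(); im=cv2.imread('pics/w6w.png')
m=cv2.inRange(cv2.cvtColor(im,cv2.COLOR_BGR2HSV),(0,0,100),(180,60,255)); m[:150]=0;m[210:]=0;m[:,:235]=0;m[:,290:]=0
n,l,st,ce=cv2.connectedComponentsWithStats(m); i=1+st[1:,4].argmax(); print(st[i],ce[i])
p=ray('wrist',[ce[i]],.053,s)[0]; print(p); plan(p[0],p[1],.02,90)
E
```

```text
[243 162  36  34 983] [260.89725331 178.45574771]
[0.4635545  0.18803405]
psi 90.0 yaw units 0.000 dx 0.061 dy 0.028 dz 1.423 at [0.4607 0.1819 0.1623] 24.0
```

>>> drive_tool([
  {"dx":0.06,"dy":0.02,"dz":0.1,"yaw":0,"fingers":0.41},
  {"dx":0,"dy":0,"dz":0.35,"yaw":0,"fingers":0.41},
  {"dx":0,"dy":0,"dz":0.3,"yaw":0,"fingers":0.41},
  {"dx":0,"dy":0,"dz":0,"yaw":0,"fingers":0.41},
  {"dx":0,"dy":0,"dz":0,"yaw":0,"fingers":0.41},
  {"dx":0,"dy":0,"dz":0.2,"yaw":0,"fingers":0.41},
  {"dx":0,"dy":0,"dz":0.2,"yaw":0,"fingers":0.41},
  {"dx":0,"dy":0,"dz":0.2,"yaw":0,"fingers":0.41},
  {"dx":0,"dy":0,"dz":0.1,"yaw":0,"fingers":0.41},
  {"dx":0,"dy":0,"dz":0,"yaw":0,"fingers":0.41},
  {"dx":0,"dy":0,"dz":0,"yaw":0,"fingers":0.41},
])

```text
clock: 25.1
position: [0.4632, 0.1892, 0.0188]
tool_rot: [3.141, -0.0, 1.572]
force: [-0.1, 0.1, 0.4]
grip_width: 0.0503
finger_force: 0.0
```

>>> drive_tool([
  {"dx":0,"dy":0,"dz":0,"yaw":0,"fingers":0.5},
  {"dx":0,"dy":0,"dz":0,"yaw":0,"fingers":0.55},
  {"dx":0,"dy":0,"dz":0,"yaw":0,"fingers":0.65},
  {"dx":0,"dy":0,"dz":0,"yaw":0,"fingers":1},
  {"dx":0,"dy":0,"dz":0,"yaw":0,"fingers":1},
  {"dx":0,"dy":0,"dz":0,"yaw":0,"fingers":1},
])

```text
clock: 25.7
position: [0.4631, 0.189, 0.0186]
tool_rot: [3.14, -0.0, 1.572]
force: [-1.0, -1.7, 12.1]
grip_width: 0.0343
finger_force: 38.6
```

>>> drive_tool([
  {"dx":0,"dy":0,"dz":-0.05,"yaw":0,"fingers":1},
  {"dx":0,"dy":0,"dz":-0.1,"yaw":0,"fingers":1},
  {"dx":0,"dy":0,"dz":-0.25,"yaw":0,"fingers":1},
  {"dx":0,"dy":0,"dz":-0.3,"yaw":0,"fingers":1},
  {"dx":0,"dy":0,"dz":-0.1,"yaw":0,"fingers":1},
  {"dx":0.04,"dy":0.2,"dz":0,"yaw":0,"fingers":1},
  {"dx":0.04,"dy":0.34,"dz":0,"yaw":0,"fingers":1},
  {"dx":0.04,"dy":0.34,"dz":0,"yaw":0,"fingers":1},
  {"dx":0.04,"dy":0.34,"dz":0,"yaw":0,"fingers":1},
  {"dx":0.04,"dy":0.34,"dz":0,"yaw":0,"fingers":1},
  {"dx":0.02,"dy":0.17,"dz":0,"yaw":0,"fingers":1},
  {"dx":0,"dy":0,"dz":0.2,"yaw":0,"fingers":1},
  {"dx":0,"dy":0,"dz":0.3,"yaw":0,"fingers":1},
  {"dx":0,"dy":0,"dz":0,"yaw":0,"fingers":1},
  {"dx":0,"dy":0,"dz":0,"yaw":0,"fingers":1},
])

```text
clock: 27.2
position: [0.6354, 0.2112, 0.0483]
tool_rot: [-3.141, 0.0, 1.572]
force: [-0.1, 0.6, 0.0]
grip_width: 0.034
finger_force: 40.1
```

```bash
python3 -c "
from h import *
plan(.636,.211,.0185)"
```

```text
psi 90.1 yaw units -0.000 dx -0.002 dy 0.006 dz 0.298 at [0.6354 0.2112 0.0483] 27.2
```

>>> drive_tool([
  {"dx":0,"dy":0,"dz":0.15,"yaw":0,"fingers":1},
  {"dx":0,"dy":0,"dz":0.1,"yaw":0,"fingers":1},
  {"dx":0,"dy":0,"dz":0.04,"yaw":0,"fingers":1},
  {"dx":0,"dy":0,"dz":0.01,"yaw":0,"fingers":1},
  {"dx":0,"dy":0,"dz":0,"yaw":0,"fingers":1},
  {"dx":0,"dy":0,"dz":0,"yaw":0,"fingers":1},
])

```text
clock: 27.8
position: [0.6353, 0.211, 0.0187]
tool_rot: [-3.141, 0.001, 1.572]
force: [-7.0, -3.6, 14.4]
grip_width: 0.0338
finger_force: 41.6
```

>>> drive_tool([
  {"dx":0,"dy":0,"dz":-0.005,"yaw":0,"fingers":0.52},
  {"dx":0,"dy":0,"dz":0,"yaw":0,"fingers":0.42},
  {"dx":0,"dy":0,"dz":0,"yaw":0,"fingers":0.4},
  {"dx":0,"dy":0,"dz":0,"yaw":0,"fingers":0.4},
  {"dx":0,"dy":0,"dz":-0.1,"yaw":0,"fingers":0.4},
  {"dx":0,"dy":0,"dz":-0.3,"yaw":0,"fingers":0.4},
  {"dx":0,"dy":0,"dz":-0.4,"yaw":0,"fingers":0.4},
  {"dx":0,"dy":0,"dz":-0.4,"yaw":0,"fingers":0.4},
  {"dx":0,"dy":0,"dz":-0.3,"yaw":0,"fingers":0.4},
  {"dx":-0.2,"dy":-0.2,"dz":0,"yaw":0,"fingers":0.35},
  {"dx":-0.34,"dy":-0.28,"dz":0,"yaw":0,"fingers":0.35},
  {"dx":-0.34,"dy":-0.28,"dz":0,"yaw":0,"fingers":0.35},
  {"dx":-0.34,"dy":-0.28,"dz":0,"yaw":0,"fingers":0.35},
  {"dx":-0.34,"dy":-0.28,"dz":0,"yaw":0,"fingers":0.35},
  {"dx":-0.34,"dy":-0.28,"dz":0,"yaw":0,"fingers":0.35},
])

```text
clock: 29.3
position: [0.4747, 0.0197, 0.169]
tool_rot: [3.141, 0.0, 1.572]
force: [1.0, -1.2, -0.3]
grip_width: 0.0558
finger_force: 0.0
```

>>> drive_tool([
  {"dx":0,"dy":0,"dz":0,"yaw":-0.09,"fingers":0.35},
  {"dx":0,"dy":0,"dz":0,"yaw":-0.09,"fingers":0.35},
  {"dx":0,"dy":0,"dz":0,"yaw":-0.09,"fingers":0.35},
  {"dx":0,"dy":0,"dz":0,"yaw":-0.09,"fingers":0.35},
  {"dx":0,"dy":0,"dz":0,"yaw":-0.09,"fingers":0.35},
  {"dx":0,"dy":0,"dz":0,"yaw":-0.09,"fingers":0.35},
  {"dx":0,"dy":0,"dz":0,"yaw":-0.09,"fingers":0.35},
  {"dx":0,"dy":0,"dz":0,"yaw":-0.09,"fingers":0.35},
  {"dx":0,"dy":0,"dz":0,"yaw":-0.09,"fingers":0.35},
  {"dx":0,"dy":0,"dz":0,"yaw":-0.09,"fingers":0.35},
  {"dx":0,"dy":0,"dz":0,"yaw":-0.09,"fingers":0.35},
  {"dx":0,"dy":0,"dz":0,"yaw":0,"fingers":0.35},
  {"dx":0,"dy":0,"dz":0,"yaw":0,"fingers":0.35},
])

```text
clock: 30.6
position: [0.4759, 0.0207, 0.1686]
tool_rot: [-3.141, 0.0, 3.123]
force: [0.6, 0.7, -1.1]
grip_width: 0.0554
finger_force: 0.0
```

```bash
python3 - <<'E'
from h import *
s=readout.observe(); im=grab_frame('wrist'); np.save('s7.npy',s,allow_pickle=True); cv2.imwrite('pics/w7.png',im)
m=cv2.inRange(cv2.cvtColor(im,cv2.COLOR_BGR2HSV),(3,90,60),(16,255,255)); m[260:]=0
n,l,st,ce=cv2.connectedComponentsWithStats(cv2.morphologyEx(m,cv2.MORPH_CLOSE,np.ones((9,9)))); i=1+st[1:,4].argmax(); print(st[i],ce[i])
q=np.argwhere((l==i)&(m>0))[:,::-1]; print(rect(ray('wrist',q,.030,s)),s['grip_width']); plan(.475,.021,.012,180)
E
```

```text
[ 229  143   57   59 2350] [256.73276596 172.1787234 ]
(array([474.7,  19.4]), array([47.3, 51. ]), 84.3) 0.055425109267518514
psi 178.9 yaw units -0.012 dx 0.010 dy 0.002 dz 1.566 at [0.476  0.0208 0.1686] 30.65
```

View pics/w7.png

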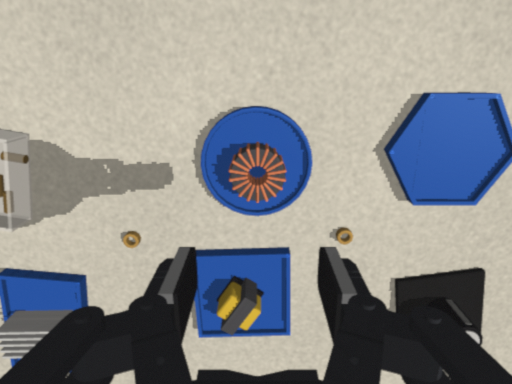

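The choke at (258,172) is centred under the gripper, so I'll grip it.

>>> drive_tool([
  {"dx":0.01,"dy":0,"dz":0.2,"yaw":0,"fingers":0.35},
  {"dx":0,"dy":0,"dz":0.4,"yaw":0,"fingers":0.35},
  {"dx":0,"dy":0,"dz":0.3,"yaw":0,"fingers":0.35},
  {"dx":0,"dy":0,"dz":0,"yaw":0,"fingers":0.35},
  {"dx":0,"dy":0,"dz":0.2,"yaw":0,"fingers":0.35},
  {"dx":0,"dy":0,"dz":0.2,"yaw":0,"fingers":0.35},
  {"dx":0,"dy":0,"dz":0.15,"yaw":0,"fingers":0.35},
  {"dx":0,"dy":0,"dz":0.1,"yaw":0,"fingers":0.35},
  {"dx":0,"dy":0,"dz":0,"yaw":0,"fingers":0.35},
  {"dx":0,"dy":0,"dz":0,"yaw":0,"fingers":0.35},
])

```text
clock: 31.65
position: [0.4754, 0.021, 0.0143]
tool_rot: [-3.141, 0.001, 3.127]
force: [-1.0, 0.4, 0.3]
grip_width: 0.0557
finger_force: 0.0
```

>>> drive_tool([
  {"dx":0,"dy":0,"dz":0,"yaw":0,"fingers":0.4},
  {"dx":0,"dy":0,"dz":0,"yaw":0,"fingers":0.45},
  {"dx":0,"dy":0,"dz":0,"yaw":0,"fingers":0.5},
  {"dx":0,"dy":0,"dz":0,"yaw":0,"fingers":1},
  {"dx":0,"dy":0,"dz":0,"yaw":0,"fingers":1},
  {"dx":0,"dy":0,"dz":0,"yaw":0,"fingers":1},
])

```text
clock: 32.25
position: [0.4754, 0.0209, 0.0143]
tool_rot: [-3.141, 0.001, 3.127]
force: [-3.2, -1.4, 19.2]
grip_width: 0.0456
finger_force: 37.8
```

>>> drive_tool([
  {"dx":0,"dy":0,"dz":-0.05,"yaw":0,"fingers":1},
  {"dx":0,"dy":0,"dz":-0.1,"yaw":0,"fingers":1},
  {"dx":0,"dy":0,"dz":-0.25,"yaw":0,"fingers":1},
  {"dx":0,"dy":0,"dz":-0.3,"yaw":0,"fingers":1},
  {"dx":0,"dy":0,"dz":-0.1,"yaw":0,"fingers":1},
  {"dx":0.02,"dy":0.2,"dz":0,"yaw":0,"fingers":1},
  {"dx":0.03,"dy":0.34,"dz":0,"yaw":0,"fingers":1},
  {"dx":0.03,"dy":0.34,"dz":0,"yaw":0,"fingers":1},
  {"dx":0.03,"dy":0.34,"dz":0,"yaw":0,"fingers":1},
  {"dx":0.03,"dy":0.34,"dz":0,"yaw":0,"fingers":1},
  {"dx":0,"dy":0.18,"dz":0,"yaw":0,"fingers":1},
  {"dx":0,"dy":0,"dz":0.2,"yaw":0,"fingers":1},
  {"dx":0,"dy":0,"dz":0.3,"yaw":0,"fingers":1},
  {"dx":0,"dy":0,"dz":0,"yaw":0,"fingers":1},
  {"dx":0,"dy":0,"dz":0,"yaw":0,"fingers":1},
])

```text
clock: 33.75
position: [0.4631, 0.1952, 0.0438]
tool_rot: [-3.142, -0.001, 3.128]
force: [0.2, 0.1, -0.7]
grip_width: 0.0454
finger_force: 41.4
```

```bash
python3 -c "
from h import *
plan(.4617,.1944,.0145)"
```

```text
psi 179.2 yaw units -0.000 dx 0.014 dy -0.009 dz 0.293 at [0.4631 0.1952 0.0438] 33.75
```

>>> drive_tool([
  {"dx":0.01,"dy":-0.01,"dz":0.15,"yaw":0,"fingers":1},
  {"dx":0,"dy":0,"dz":0.1,"yaw":0,"fingers":1},
  {"dx":0,"dy":0,"dz":0.04,"yaw":0,"fingers":1},
  {"dx":0,"dy":0,"dz":0.01,"yaw":0,"fingers":1},
  {"dx":0,"dy":0,"dz":0,"yaw":0,"fingers":1},
  {"dx":0,"dy":0,"dz":0,"yaw":0,"fingers":1},
])

```text
clock: 34.35
position: [0.4625, 0.194, 0.0144]
tool_rot: [-3.141, 0.001, 3.127]
force: [-5.6, -3.9, 14.2]
grip_width: 0.0456
finger_force: 42.8
```

>>> drive_tool([
  {"dx":0,"dy":0,"dz":-0.005,"yaw":0,"fingers":0.42},
  {"dx":0,"dy":0,"dz":0,"yaw":0,"fingers":0.36},
  {"dx":0,"dy":0,"dz":0,"yaw":0,"fingers":0.35},
  {"dx":0,"dy":0,"dz":0,"yaw":0,"fingers":0.35},
  {"dx":0,"dy":0,"dz":-0.1,"yaw":0,"fingers":0.35},
  {"dx":0,"dy":0,"dz":-0.3,"yaw":0,"fingers":0.35},
  {"dx":0,"dy":0,"dz":-0.4,"yaw":0,"fingers":0.35},
  {"dx":0,"dy":0,"dz":-0.3,"yaw":0,"fingers":0.35},
  {"dx":-0.2,"dy":0.02,"dz":0,"yaw":0,"fingers":0.35},
  {"dx":-0.34,"dy":0.03,"dz":0,"yaw":0,"fingers":0.35},
  {"dx":-0.34,"dy":0.03,"dz":0,"yaw":0,"fingers":0.35},
  {"dx":-0.34,"dy":0.03,"dz":0,"yaw":0,"fingers":0.35},
  {"dx":-0.34,"dy":0.03,"dz":0,"yaw":0,"fingers":0.35},
  {"dx":-0.17,"dy":0.03,"dz":0,"yaw":0,"fingers":0.35},
  {"dx":0,"dy":0,"dz":0,"yaw":0,"fingers":0.35},
  {"dx":0,"dy":0,"dz":0,"yaw":0,"fingers":0.35},
])

```text
clock: 35.95
position: [0.635, 0.2089, 0.124]
tool_rot: [3.141, -0.001, 3.128]
force: [0.2, 0.2, 0.1]
grip_width: 0.0553
finger_force: 0.0
```

```bash
python3 - <<'E'
from h import *
s=readout.observe(); im=grab_frame('wrist'); cv2.imwrite('pics/w8.png',im)
m=cv2.inRange(cv2.cvtColor(im,cv2.COLOR_BGR2HSV),(0,0,100),(180,60,255)); m[:140]=0;m[250:]=0;m[:,:220]=0;m[:,300:]=0
n,l,st,ce=cv2.connectedComponentsWithStats(m); print(st[st[:,4]>100],ce[st[:,4]>100])
plan(.6353,.211,.0185)
for k in ce[st[:,4]>100]: print(ray('wrist',[k],.053,s))
E
```

```text
[[     0      0    512    384 194353]
 [   240    185     41     39   1260]
 [   220    232     80     18    995]] [[255.42031767 191.15391067]
 [260.06904762 204.3031746 ]
 [265.27839196 242.88844221]]
psi 179.2 yaw units -0.000 dx -0.005 dy 0.022 dz 1.056 at [0.6348 0.2088 0.1241] 36.0
[[0.62650758 0.20687251]]
[[0.63579132 0.20980781]]
[[0.66442136 0.21306713]]
```

View pics/w8.png

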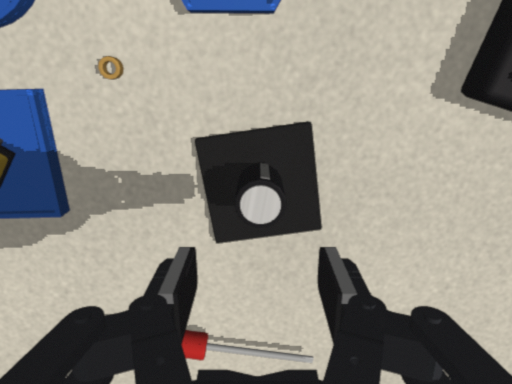

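The capacitor stands upright on the pad at (260,204), which matches the plan. I'll grip it.

>>> drive_tool([
  {"dx":-0.005,"dy":0.015,"dz":0.1,"yaw":0,"fingers":0.38},
  {"dx":0,"dy":0,"dz":0.3,"yaw":0,"fingers":0.38},
  {"dx":0,"dy":0,"dz":0,"yaw":0,"fingers":0.38},
  {"dx":0,"dy":0,"dz":0.2,"yaw":0,"fingers":0.38},
  {"dx":0,"dy":0,"dz":0.2,"yaw":0,"fingers":0.38},
  {"dx":0,"dy":0,"dz":0.15,"yaw":0,"fingers":0.38},
  {"dx":0,"dy":0,"dz":0.1,"yaw":0,"fingers":0.38},
  {"dx":0,"dy":0,"dz":0,"yaw":0,"fingers":0.38},
  {"dx":0,"dy":0,"dz":0,"yaw":0,"fingers":0.45},
  {"dx":0,"dy":0,"dz":0,"yaw":0,"fingers":0.55},
  {"dx":0,"dy":0,"dz":0,"yaw":0,"fingers":0.65},
  {"dx":0,"dy":0,"dz":0,"yaw":0,"fingers":1},
  {"dx":0,"dy":0,"dz":0,"yaw":0,"fingers":1},
  {"dx":0,"dy":0,"dz":0,"yaw":0,"fingers":1},
  {"dx":0,"dy":0,"dz":0,"yaw":0,"fingers":1},
])

```text
clock: 37.5
position: [0.6366, 0.2104, 0.0198]
tool_rot: [3.141, 0.001, 3.127]
force: [-1.0, -0.5, 6.0]
grip_width: 0.034
finger_force: 39.8
```

```bash
python3 -c "
from h import *
plan(.4698,.0202)"
```

```text
psi 179.2 yaw units -0.000 dx 1.640 dy -1.925 dz 0.000 at [0.6366 0.2104 0.0198] 37.5
```

>>> drive_tool([
  {"dx":0,"dy":0,"dz":-0.05,"yaw":0,"fingers":1},
  {"dx":0,"dy":0,"dz":-0.1,"yaw":0,"fingers":1},
  {"dx":0,"dy":0,"dz":-0.25,"yaw":0,"fingers":1},
  {"dx":0,"dy":0,"dz":-0.3,"yaw":0,"fingers":1},
  {"dx":0,"dy":0,"dz":-0.2,"yaw":0,"fingers":1},
  {"dx":0.16,"dy":-0.19,"dz":0,"yaw":0,"fingers":1},
  {"dx":0.27,"dy":-0.31,"dz":0,"yaw":0,"fingers":1},
  {"dx":0.27,"dy":-0.31,"dz":0,"yaw":0,"fingers":1},
  {"dx":0.27,"dy":-0.31,"dz":0,"yaw":0,"fingers":1},
  {"dx":0.27,"dy":-0.31,"dz":0,"yaw":0,"fingers":1},
  {"dx":0.27,"dy":-0.31,"dz":0,"yaw":0,"fingers":1},
  {"dx":0.13,"dy":-0.19,"dz":0,"yaw":0,"fingers":1},
  {"dx":0,"dy":0,"dz":0.2,"yaw":0,"fingers":1},
  {"dx":0,"dy":0,"dz":0.3,"yaw":0,"fingers":1},
  {"dx":0,"dy":0,"dz":0.1,"yaw":0,"fingers":1},
  {"dx":0,"dy":0,"dz":0,"yaw":0,"fingers":1},
  {"dx":0,"dy":0,"dz":0,"yaw":0,"fingers":1},
])

```text
clock: 39.2
position: [0.4697, 0.0199, 0.0496]
tool_rot: [3.141, 0.0, 3.128]
force: [0.2, -0.4, 0.1]
grip_width: 0.0337
finger_force: 40.0
```

```bash
python3 -c "
from h import *
plan(.4698,.0202,.020)"
```

```text
psi 179.2 yaw units -0.000 dx -0.001 dy 0.003 dz 0.296 at [0.4697 0.0199 0.0496] 39.2
```

>>> drive_tool([
  {"dx":0,"dy":0,"dz":0.15,"yaw":0,"fingers":1},
  {"dx":0,"dy":0,"dz":0.1,"yaw":0,"fingers":1},
  {"dx":0,"dy":0,"dz":0.04,"yaw":0,"fingers":1},
  {"dx":0,"dy":0,"dz":0.01,"yaw":0,"fingers":1},
  {"dx":0,"dy":0,"dz":0,"yaw":0,"fingers":1},
  {"dx":0,"dy":0,"dz":0,"yaw":0,"fingers":1},
])

```text
clock: 39.8
position: [0.4695, 0.0195, 0.0197]
tool_rot: [-3.141, 0.001, 3.128]
force: [-4.6, -1.2, 14.9]
grip_width: 0.034
finger_force: 41.4
```

>>> drive_tool([
  {"dx":0,"dy":0,"dz":-0.005,"yaw":0,"fingers":0.52},
  {"dx":0,"dy":0,"dz":0,"yaw":0,"fingers":0.42},
  {"dx":0,"dy":0,"dz":0,"yaw":0,"fingers":0.4},
  {"dx":0,"dy":0,"dz":0,"yaw":0,"fingers":0.4},
  {"dx":0,"dy":0,"dz":-0.1,"yaw":0,"fingers":0.4},
  {"dx":0,"dy":0,"dz":-0.3,"yaw":0,"fingers":0.4},
  {"dx":0,"dy":0,"dz":-0.4,"yaw":0,"fingers":0.4},
  {"dx":0,"dy":0,"dz":-0.4,"yaw":0,"fingers":0.4},
  {"dx":0,"dy":-0.2,"dz":-0.2,"yaw":0,"fingers":0.4},
  {"dx":0,"dy":-0.4,"dz":0,"yaw":0,"fingers":0.4},
  {"dx":0,"dy":-0.4,"dz":0,"yaw":0,"fingers":0.4},
  {"dx":0,"dy":-0.4,"dz":0,"yaw":0,"fingers":0.4},
  {"dx":0,"dy":-0.4,"dz":0,"yaw":0,"fingers":0.4},
  {"dx":0,"dy":-0.4,"dz":0,"yaw":0,"fingers":0.4},
  {"dx":0,"dy":-0.4,"dz":0,"yaw":0,"fingers":0.4},
  {"dx":0,"dy":-0.4,"dz":0,"yaw":0,"fingers":0.4},
  {"dx":0,"dy":-0.4,"dz":0,"yaw":0,"fingers":0.4},
  {"dx":0,"dy":-0.4,"dz":0,"yaw":0,"fingers":0.4},
  {"dx":0,"dy":0,"dz":0,"yaw":0,"fingers":0.4},
  {"dx":0,"dy":0,"dz":0,"yaw":0,"fingers":0.4},
])

```text
clock: 41.8
position: [0.4637, -0.3607, 0.1596]
tool_rot: [3.141, 0.0, 3.126]
force: [-0.6, 0.2, -0.7]
grip_width: 0.0512
finger_force: 0.0
```

```bash
python3 - <<'E'
from h import *
t=grab_frame('top'); sd=grab_frame('side'); cv2.imwrite('pics/e.png',np.vstack([cv2.resize(t[80:280,90:420],(660,400))[:,:],cv2.resize(sd[120:310,100:400],(300,190))][:1]))
hsv=cv2.cvtColor(t,cv2.COLOR_BGR2HSV)
def c(m,x,y,w,h,z,n):
    k=np.zeros_like(m);k[y:y+h,x:x+w]=m[y:y+h,x:x+w];q=np.argwhere(k>0)[:,::-1];print(n,len(q),rect(ray('top',q,z)))
c(cv2.inRange(hsv,(3,80,60),(20,255,255)),125,208,50,48,.03,'choke (461.5,194.5)')
c(cv2.inRange(hsv,(20,120,60),(35,255,255)),228,127,50,50,.038,'trafo (609.6,2.9)')
c(cv2.inRange(hsv,(0,0,90),(180,90,255)),222,203,44,44,.053,'cap (469.8,20.2)')
c(cv2.inRange(hsv,(0,0,70),(180,90,255)),343,106,38,54,.04,'sink (643.5,-207.2)')
E
```

```text
choke (461.5,194.5) 248 (array([461.2, 194.8]), array([45. , 45.6]), 44.3)
trafo (609.6,2.9) 165 (array([610.2,   0.9]), array([34.6, 27.6]), 55.6)
cap (469.8,20.2) 194 (array([472. ,  20.9]), array([76.7, 76.5]), 89.1)
sink (643.5,-207.2) 189 (array([ 641.2, -202.2]), array([64. , 31.6]), 89.5)
```

View pics/e.png

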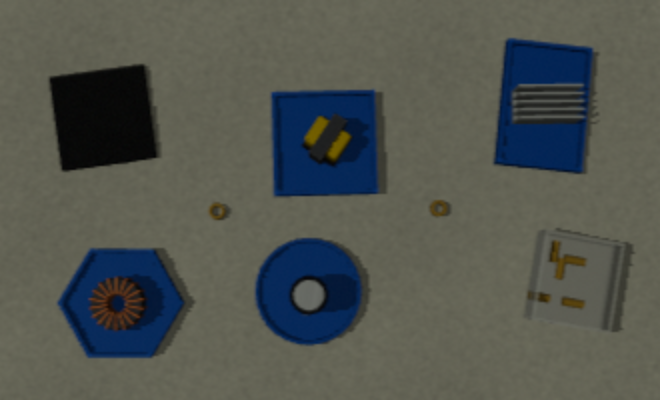

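```bash
python3 - <<'E'
from h import *
print(ray('top',[[346,131.5],[364.75,131.5],[383.5,131.5]],.04), 'cap',ray('top',[[90+309/2,80+295/2]],.053))
E
```

```text
[[ 0.63962181 -0.17047044]
 [ 0.63929637 -0.20536159]
 [ 0.63896998 -0.2403552 ]] cap [[0.46657795 0.01912666]]
```

```bash
python3 -c "
from workcell import workorder
print(workorder.job_done())"
```

```text
the job is handed in; nothing more can be done
None
```

I swapped all four parts into their own trays and handed the job in at about 42 s. In the last top image each was upright and within about 5 mm of its tray's centre; the hand-in gave no verdict.

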